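# Seat the filter block and latch the sprung keeper slide

### The arm

A 6-joint arm with a two-finger parallel gripper is mounted at the origin on a cart in front of the work surface, level with it; the furniture and walls round the work are solid. World frame = base frame: x ahead of the robot, y to its left, z up, the work surface at z = 0. Lengths are in m, angles in rad, forces in N, time in s.
With the tool pointing down it reaches from about 0.225 to 0.725 m from the base axis. Payload 3.1 kg.
Tool frame: the origin (TCP) lies at the very end of the fingers, on their centre line; the grasp point (between the pads) lies 19 mm behind it; z points along the fingers, y is the line along which they close (so a half turn about z gives the same grasp; the last joint's range is limited). The gripper opens to 85 mm and grips with 20 to 120 N. Pads are 22 mm wide; open, the fingers measure 114 mm over their backs; the gripper's body (76 mm by 85 mm) begins 54 mm behind the grasp point. The pads swing forward as they close: fully open they stand 13 mm farther back than shut.
Start: joints at [-1.473, 0.048, 0.099, 1.622, 0, 1.443], TCP at [0.118, -0.512, 0.231] pointing down, gripper open.
Joint ranges: [-2.91, 2.91], [-0.99, 1.94], [-1.21, 1.42], [-2.12, 2.29], [-1.49, 1.47], [-3.14, 3.14]. Speed limits (rad/s): [2.79, 2.79, 3.14, 3.14, 3.14, 3.14].

### API

Orientations are given as a rotation vector (axis times angle).
In Python, from bench import bot gives the robot as it stands.
- The arm moves only by the tool jog_arm, never from a script. Its argument "commands" is a list of rows, each a list of 3 entries, a list of its own where there are three numbers: the shift along the tool's x, y, z in m, then the turn about the tool's z in degrees, then the opening in per cent of the stroke, from 0 (shut) to 100 (fully open). In form: [[[tx, ty, tz], turn, hand], ...]. A call has 1 to 8 rows; each row is the pose to reach, as a shift and turn from the pose commanded when the call began, along the tool's axes at that moment; what a row does not reach only later rows make up. A row lasts 1/12 s, in which the tool goes at most 41.7 mm and 7.16 degrees, less where a joint would pass 70% of its speed; a pose out of reach is approached as far as the arm can. A call with a gripper value outside its range is refused whole. The fingers move at their own pace and stop on an object; the grip force is fixed at half the most. Time passes only in rows, so rows that repeat a pose let the fingers close. It gives the time, the measured TCP pose, the force, the opening and the grip force at its end, in the units of the state.
- bot.get_obs(): the state, without advancing time (a new reading comes with each control period).
- bot.grab_frame(name): name is "scene" or "side" or "wrist"; returns a dict with "frame" (384x512x3 uint8, blue, green, red), "camera_matrix" (3x3 intrinsics, pixels), "view" (4x4, takes a point from world to camera coordinates); the wrist camera has in their place "hand_eye" (4x4, takes a point from camera to tool coordinates, whose origin is the TCP and whose axes are the flange's). Camera axes: x right, y up, looking along -z (the intrinsics and any distortion apply to the point x, -y, -z); pixel columns grow to the right and rows downward; lengths in m; the calibration is good to about 2 mm. A picture is of the moment at which its call begins: read the wrist's pose just before it. There is no depth.
- bot.finish_job(): hands the job in; it is judged then, once.
The state is a dict: "t": time; "qpos": joint angles; "joint_velocities": joint speeds; "joint_efforts": joint torques, N m; "ee_pos": TCP position; "ee_rot": TCP orientation; "force": force on the tool from outside, world axes, zero at the start; "moment": the same for the moment, N m; "opening": finger opening in m; "grip_force": force on a finger pad.
Only numpy, scipy, OpenCV 4.12 (cv2) and the standard library are available. Lean on these libraries where they do the work, as an engineer would, in place of code of your own. Each camera call takes 0.05 s, during which the arm holds its last target. There are 200 camera calls.

### The job

Load the test fixture with your fingertips, picking nothing up: first push the filter block back along its nest until it is seated squarely against the back stop. Then push the orange thumb plate of the sprung slide towards the spring housing until the red stop pin drops, and let go so that the slide springs back and latches against the pin half-way. Do not touch the red stop pin, and leave the other things on the bench where they are.

Things in the scene. Friction and masses are not known exactly. Their poses are not given: they have to be found in the camera images.
- fixture: Grey test fixture fixed to the bench; position and yaw vary. Base plate 160 x 138 x 12 mm. Origin on the bench; the plate spans x -70..+90 mm, y -76..+62 mm from it, top at z = 12 mm. Fixture x is the push direction of both block and slide. The nest lies along x, centred on y = -35 mm, between two black end curbs 74 mm apart and 5 mm high. The slide is centred on y = +35 mm.
- spring_housing (a point): Top edge, on the side that faces the robot (-x), of the blue spring housing into which the slide runs: fixture x = 54 mm, y = 35 mm, z = 38 mm. A blue cantilever in front of it (x 23..43 mm, y 30..62 mm, top z = 44 mm) guides the stop pin.
- filter_center (a point): Centre (half-way up) of the loose white filter block with a coax socket at each end; body 22 mm along fixture x, 60 mm along y, 18 mm high, 50 to 100 g, standing on the plate (bottom z = 12 mm, top z = 30 mm over the bench). Axes about parallel to the fixture's. The face to push looks to -x, 11 mm from this point. It starts 28 to 43 mm short of its seat.
- nest_seat (a point): Where the centre of the filter block lies when seated: fixture x = 29 mm, y = -35 mm, 21 mm over the bench. Axes as the fixture's. The black back stop, 16 mm high, has white pads that face -x, 11 mm beyond this point.
- slide_push (a point): Centre of the ribbed face of the slide's orange thumb plate; the face looks to fixture -x and is pushed to +x. The plate is 30 mm wide (along y), 10 mm thick, its top at z = 52 mm, its foot at z = 24 mm; this point is at z = 40 mm over the bench and moves with the slide (x = -50 mm at home, y = +35 mm).
- tongue (a point): Tip of a brass keeper tongue, 10 mm wide, carried by the slide over the inner end of the nest, at z = 34..42 mm (4 mm above the block); fixture x = 11 mm with the slide at home, y = -7 mm. Fingers that push the block should stay at y < -20 mm to clear it.
- slide (a joint): Travel of the slide along fixture x: 0 home, 0.018 latched half-way, 0.036 end stop. A spring drives it back with 3.3 N at home, 6 N half-way, 8.7 N at the end. Pushed past about 0.0185 it lets the stop pin drop; released from farther on (0.022 or more is sure) it returns and rests against the pin at 0.018. Released earlier it runs home to 0.
- stop_pin: Sprung vertical steel stop pin, 8 mm thick, with a red knob (15 mm across, 7 mm high, its top 25 mm above this origin). Origin at the pin's foot: fixture x = 33 mm, y = 42 mm, z = 30 mm while raised (riding on the brass step of the slide), z = 24 mm dropped. It moves by itself and is not to be touched.
- coax_adapter_4: Bystander: coax attenuator with a blue band, 36 mm long, 10 mm high; origin under its centre.
- screwdriver_1: Bystander: screwdriver with a yellow handle lying down, 162 mm long, 24 mm high; origin under its centre.
- filter_block: The same filter block; origin under its centre, 9 mm below point filter_center.
- pry_stick: Bystander: blue plastic pry stick lying in front of the fixture, 103 mm long, 13 mm wide, 9 mm high; origin under its centre.
Not all that is in view belongs to the job. Of the things that look like the filter_block, the larger one is meant.

How it is judged:
On the way, in this order (a step that is already met when the one before it is completed fails the run):
1. the filter block is seated against the back stop, while the slide has not been latched (x of filter_center in the frame of fixture between 0.025 and 0.033 m and y of filter_center in the frame of fixture between -0.044 and -0.026 m and angle between the x axis of filter_center and the x axis of fixture, either way round below 0.14 rad and angle between filter_center's own z axis and vertical below 0.1 rad and z of stop_pin in the frame of fixture above 0.027 m), for 0.2 s.
2. the slide is pushed far enough for the stop pin to drop (z of stop_pin in the frame of fixture below 0.0255 m and value of joint slide above 0.0165 m), for 0.05 s.
At the end, for the whole second after the job is handed in: The filter block's centre is within 4 mm of its seat along the push and 9 mm sideways, square to within 0.14 rad and flat on the plate; the slide is at rest latched half-way (0.015 to 0.021 m), with the stop pin dropped by more than 4.5 mm (x of filter_center in the frame of fixture between 0.025 and 0.033 m and y of filter_center in the frame of fixture between -0.044 and -0.026 m and angle between the x axis of filter_center and the x axis of fixture, either way round below 0.14 rad and angle between filter_center's own z axis and vertical below 0.1 rad and value of joint slide between 0.015 and 0.021 m and z of stop_pin in the frame of fixture below 0.0255 m and velocity of joint slide between -0.01 and 0.01 m/s and linear speed of filter_block below 0.02 m/s); the robot touches nothing.
It fails at once if the filter block is lifted off the plate (more than 8 mm) or tipped over (z of filter_center in the frame of fixture above 0.029 m or angle between filter_center's own z axis and vertical above 0.5 rad).
It fails at once if the arm touches the red stop pin (contact force between the arm and stop_pin above 0.5 N).
It fails at once if the fingers touch the red stop pin (contact force between the fingers and stop_pin above 0.5 N).
It fails at once if a bystander is moved more than 2 cm (distance of any of pry_stick, coax_adapter_4, screwdriver_1 from where it was at the start of the episode above 0.02 m).
It also fails if it takes over 40 s, if anything falls off the work surface, if the arm or the gripper's body presses on something with over 40 N, if the wrist force passes 120 N, or if a joint passes its speed limit or range.

## Working session

There is one attempt and no reset: what is moved stays moved. The work goes in short steps, Python scripts to look and compute and a tool call to move; the robot and the scene stay as the last step left them, time stands still between calls to the robot, and variables do not carry over. Pictures are saved under pics/ and viewed, at most 10 in all, crops included, and the job is handed in when it is done.

Besides the shell and the picture viewer there is one more tool, called after "Request:" as name([rows], argument=value, ...), one row to a line, values as JSON. jog_arm: Moves the arm, as the interface text tells. Its arguments: {"type":"object","properties":{"commands":{"type":"array"}},"required":["commands"]}

```bash
mkdir -p pics; ls; python3 - <<'E'
from bench import bot
import cv2,pickle
o=bot.get_obs();print({k:o[k] for k in('t','ee_pos','ee_rot','opening')})
d={n:bot.grab_frame(n) for n in('scene','side')}
pickle.dump(d,open('f.pkl','wb'))
for n in d: cv2.imwrite(f'pics/{n}0.png',d[n]['frame']);print(n,d[n]['camera_matrix'],d[n]['view'],[k for k in d[n]])
E
```

```text
pics
{'t': 0.0, 'ee_pos': array([ 0.11748735, -0.51105996,  0.23015494]), 'ee_rot': array([-3.11929480e+00, -3.53707194e-01, -1.17405656e-04]), 'opening': 0.08546358174839223}
scene [[360.26606599   0.         249.75176815]
 [  0.         360.26606599 192.43593213]
 [  0.           0.           1.        ]] [[ 0.71795834 -0.69595193 -0.01366505 -0.53801208]
 [ 0.50228126  0.50437265  0.70236869 -0.11581108]
 [-0.48192256 -0.51113516  0.71168216 -0.83610659]
 [ 0.          0.          0.          1.        ]] ['frame', 'camera_matrix', 'view']
side [[496.24819237   0.         259.32382466]
 [  0.         496.24819237 194.04146463]
 [  0.           0.           1.        ]] [[ 0.15324291 -0.98807433  0.01502403 -0.37245999]
 [ 0.37217796  0.07179276  0.92538066 -0.20744127]
 [-0.9154235  -0.13621641  0.37874122 -0.76650426]
 [ 0.          0.          0.          1.        ]] ['frame', 'camera_matrix', 'view']
```

View pics/scene0.png

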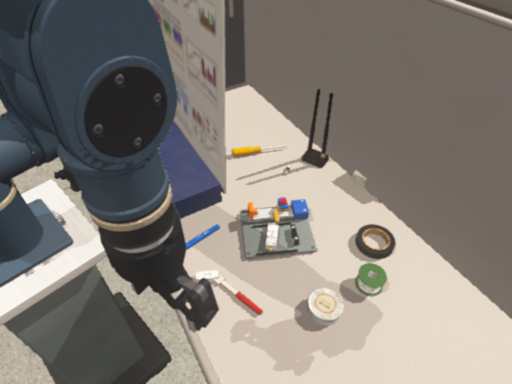

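View pics/side0.png

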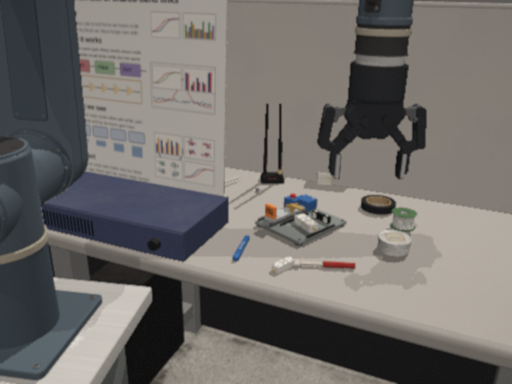

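The scene view shows the fixture at about (277,230), with the orange plate at (252,209), red knob at (283,202) and white block at (272,236). The side view shows it at about (300,218). I'll enlarge both.

```bash
cat > h.py <<'E'
import numpy as np,cv2,pickle
def ray(f,uv):
    V=np.linalg.inv(f['view']);x=np.linalg.solve(f['camera_matrix'],[uv[0],uv[1],1])
    return V[:3,3],V[:3,:3]@[x[0],-x[1],-x[2]]
def plane(f,uv,z):
    o,d=ray(f,uv);return o+d*(z-o[2])/d[2]
def proj(f,p):
    c=(f['view']@np.r_[p,1])[:3];q=f['camera_matrix']@[c[0],-c[1],-c[2]];return q[:2]/q[2]
def two(fa,a,fb,b):
    (o,d),(p,e)=ray(fa,a),ray(fb,b);s=np.linalg.lstsq(np.c_[d,-e],p-o,rcond=None)[0]
    A,B=o+d*s[0],p+e*s[1];return (A+B)/2,np.linalg.norm(A-B)
E
python3 - <<'E'
from h import *
d=pickle.load(open('f.pkl','rb'))
a=cv2.resize(d['scene']['frame'][188:263,227:327],(800,600),interpolation=cv2.INTER_CUBIC)
b=cv2.resize(d['side']['frame'][180:255,250:350],(800,600),interpolation=cv2.INTER_CUBIC)
cv2.imwrite('pics/s1.png',a);cv2.imwrite('pics/s2.png',b)
for n in d:
  f=d[n];h=cv2.cvtColor(f['frame'],cv2.COLOR_BGR2HSV)
  for c,lo,hi in(('red',(0,150,90),(6,255,255)),('red2',(172,150,90),(180,255,255)),('orange',(9,170,150),(18,255,255)),('blue',(105,170,90),(125,255,255)),('yel',(19,150,90),(30,255,255))):
    N,_,s,ce=cv2.connectedComponentsWithStats(cv2.inRange(h,lo,hi))
    for i in range(1,N):
      if s[i,4]>12: print(n,c,s[i],ce[i].round(1))
E
```

```text
scene red [282 199   4   5  13] [283.3 200.9]
scene red [236 293  26  21 148] [248.4 302.6]
scene orange [249 202   8  17  70] [251.5 210.3]
scene blue [186 226  32  22  93] [200.2 237.1]
scene yel [232 147  29   8 165] [245.3 150.1]
scene yel [274 210   5  11  39] [276. 215.]
side red [324 262  30   6 120] [337.7 264.6]
side orange [266 205  10  13  30] [271.7 209.5]
```

View pics/s1.png

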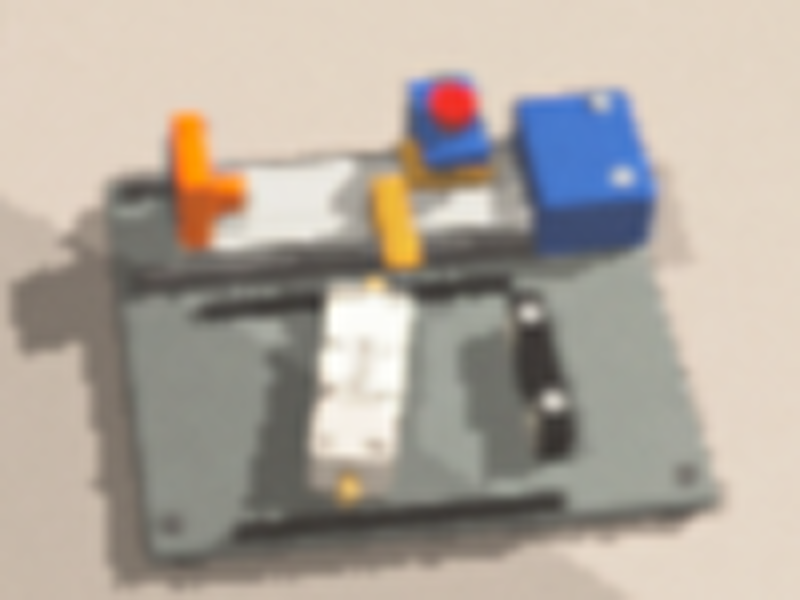

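View pics/s2.png

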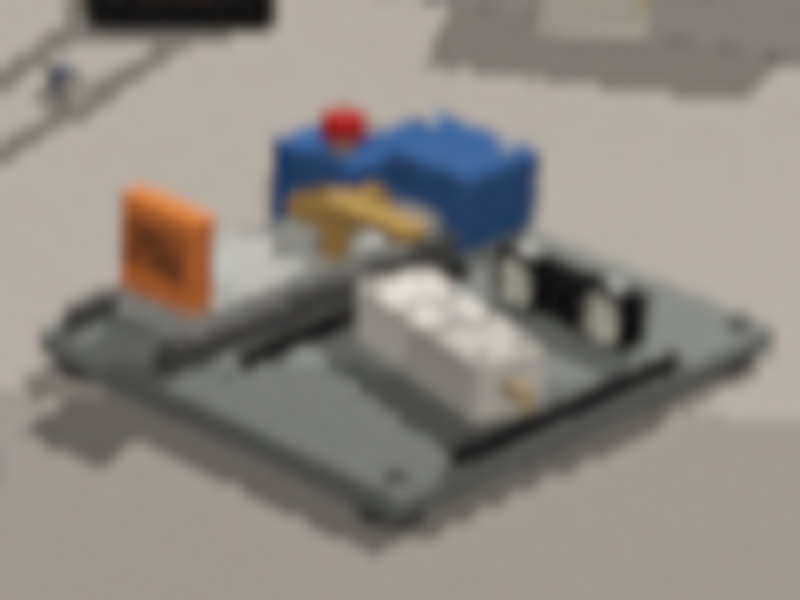

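The crops (8x zoom) show the plate corners: scene crop (110,185), (155,555), (715,505); side crop (48,335), (390,510), (768,335). The knob top, orange plate and block top corners are also clear. Next I'll compute the fixture pose.

```bash
python3 - <<'E'
from h import *
from scipy.optimize import least_squares
d=pickle.load(open('f.pkl','rb'))
off={'scene':(227,188),'side':(250,180)}
px=lambda n,p:((p[0]+.5)/8-.5+off[n][0],(p[1]+.5)/8-.5+off[n][1])
pts=[('scene',(110,185),(-.07,.062,.012)),('scene',(152,555),(-.07,-.076,.012)),('scene',(715,502),(.09,-.076,.012)),
('side',(48,338),(-.07,.062,.012)),('side',(392,512),(-.07,-.076,.012)),('side',(768,338),(.09,-.076,.012)),
('scene',(452,98),(.033,.042,.055)),('side',(345,115),(.033,.042,.054)),
('side',(125,190),(-.05,.05,.052)),('side',(208,218),(-.05,.02,.052)),('scene',(540,207),(.054,.007,.038)) ]
W=[plane(d[n],px(n,p),f[2]) for n,p,f in pts]
F=np.array([p[2] for p in pts]);W=np.array(W)
def T(v,F):c,s=np.cos(v[2]),np.sin(v[2]);return np.c_[v[0]+c*F[:,0]-s*F[:,1],v[1]+s*F[:,0]+c*F[:,1]]
use=np.r_[0:10]
r=least_squares(lambda v:(T(v,F[use])-W[use,:2]).ravel(),[.4,-.1,0],loss='soft_l1',f_scale=.003)
print(r.x,np.degrees(r.x[2]));print(((T(r.x,F)-W[:,:2])*1e3).round(1))
for i in(0,1,2,6):
  q=two(d['scene'],px('scene',pts[i][1]),d['side'],px('side',pts[i+3 if i<3 else 7][1]));print(pts[i][2],q[0].round(4),q[1].round(4))
def inv(p):
  c,s=np.cos(r.x[2]),np.sin(r.x[2]);x,y=p[0]-r.x[0],p[1]-r.x[1];return np.round([(c*x+s*y)*1e3,(-s*x+c*y)*1e3],1)
for n,q in(('scene',[(328,290),(412,293),(395,468),(312,462)]),('side',[(358,290),(425,262),(548,355),(478,385)])):
  print(n,[inv(plane(d[n],px(n,p),.03)) for p in q])
np.save('fx.npy',r.x)
h=cv2.cvtColor
E
```

```text
[ 0.44227492 -0.39050411 -0.67143853] -38.47059396830671
[[-0.5  1.8]
 [-2.4  0.3]
 [ 0.4 -2.7]
 [ 6.2  4.8]
 [ 5.9 -0.5]
 [ 8.4 -4.5]
 [-1.5 -3.2]
 [-2.3 -0.8]
 [-0.7  1.6]
 [-4.5  3.2]
 [-5.1 -6.6]]
(-0.07, 0.062, 0.012) [ 0.4268 -0.3008  0.0099] 0.0035
(-0.07, -0.076, 0.012) [ 0.3446 -0.4049  0.007 ] 0.0012
(0.09, -0.076, 0.012) [ 0.4681 -0.5017  0.007 ] 0.0005
(0.033, 0.042, 0.055) [ 0.4945 -0.3766  0.0556] 0.0023
scene [array([-10.3,  -2.2]), array([13.4, -6. ]), array([ -0.6, -66.2]), array([-22.7, -61.7])]
side [array([-12.2,  -6.6]), array([15.7, -6. ]), array([ -3.8, -68.5]), array([-31.5, -68.4])]
```

Request:
jog_arm([
  [[0.288, -0.058, 0], 51.4, 0],
  [[0.288, -0.058, 0], 51.4, 0],
  [[0.288, -0.058, 0], 51.4, 0],
  [[0.288, -0.058, 0], 51.4, 0],
  [[0.288, -0.058, 0], 51.4, 0],
  [[0.288, -0.058, 0], 51.4, 0],
  [[0.288, -0.058, 0], 51.4, 0],
  [[0.288, -0.058, 0], 51.4, 0],
])

```text
t: 0.77
ee_pos: [0.387, -0.389, 0.2306]
ee_rot: [-2.963, 1.042, 0.001]
force: [-0.0, -0.9, 0.3]
opening: -0.0002
grip_force: 0.0
```

```bash
python3 - <<'E'
from bench import bot
import cv2,pickle
o=bot.get_obs();print({k:o[k] for k in('t','qpos','ee_pos','ee_rot','opening','force')})
f=bot.grab_frame('wrist');o=bot.get_obs();f['obs']=o
pickle.dump(f,open('w.pkl','wb'));cv2.imwrite('pics/w0.png',f['frame']);print(o['ee_pos'],f['hand_eye'],f['camera_matrix'])
E
```

```text
{'t': 0.7667, 'qpos': array([-9.10451501e-01,  1.11285940e-01,  1.65044424e-01,  1.62556770e+00,
        4.23386867e-04,  2.90720052e+00]), 'ee_pos': array([ 0.38702159, -0.38903311,  0.23064147]), 'ee_rot': array([-2.96295603e+00,  1.04154327e+00,  9.76896122e-04]), 'opening': -0.00016053656311091323, 'force': array([-0.02454477, -0.89485101,  0.29192419])}
[ 0.39181419 -0.38626758  0.23030604] [[-4.28496028e-04  9.45574154e-01  3.25406415e-01  8.42775276e-02]
 [ 9.99999836e-01  2.81780448e-04  4.97997708e-04 -3.08712609e-04]
 [ 3.79200596e-04  3.25406575e-01 -9.45574120e-01 -1.43639128e-01]
 [ 0.00000000e+00  0.00000000e+00  0.00000000e+00  1.00000000e+00]] [[288.16580703   0.         253.89976509]
 [  0.         288.16580703 194.97925486]
 [  0.           0.           1.        ]]
```

View pics/w0.png

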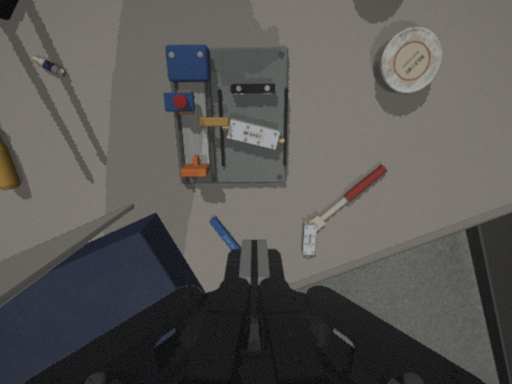

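The wrist view shows the fixture at columns 165–290 and rows 45–185. The block is at about (254,134), tilted roughly 10°. The plate corners are near (180,183), (287,180) and (287,48). The arm was still settling, so I'll retake it and zoom in.

```bash
python3 - <<'E'
from bench import bot
import cv2,pickle,numpy as np
from scipy.spatial.transform import Rotation as R
o=bot.get_obs();f=bot.grab_frame('wrist');o2=bot.get_obs();print(o['t'],o['ee_pos'],o2['ee_pos'],o2['ee_rot'])
T=np.eye(4);T[:3,:3]=R.from_rotvec(o['ee_rot']).as_matrix();T[:3,3]=o['ee_pos']
f['view']=np.linalg.inv(T@f['hand_eye']);pickle.dump(f,open('w.pkl','wb'))
cv2.imwrite('pics/w1.png',cv2.resize(f['frame'][35:195,160:300],None,fx=3.75,fy=3.75,interpolation=cv2.INTER_CUBIC))
print(T[:3,:3])
E
```

```text
0.8167 [ 0.39181419 -0.38626758  0.23030604] [ 0.38885439 -0.38780356  0.23025326] [-2.96626376e+00  1.02731421e+00  2.91149811e-05]
[[ 0.77992996 -0.62585014  0.00456748]
 [-0.62586571 -0.77992149  0.0038191 ]
 [ 0.00117209 -0.00583726 -0.99998228]]
```

View pics/w1.png

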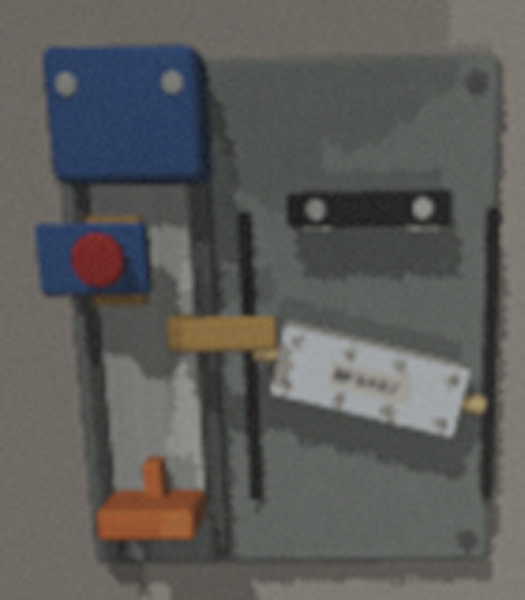

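The zoomed wrist view (3.75x) shows the plate corners at (498,57), (488,558) and (98,560), and the knob at (98,257). The block top corners are at (285,322), (470,368), (455,437) and (273,393). The stop front edge is at row 226.

```bash
python3 - <<'E'
from h import *
from scipy.optimize import least_squares
f=pickle.load(open('w.pkl','rb'))
px=lambda p:((p[0]+.5)/3.75-.5+160,(p[1]+.5)/3.75-.5+35)
pts=[((498,57),(.09,-.076,.012)),((488,558),(-.07,-.076,.012)),((98,560),(-.07,.062,.012)),((98,257),(.033,.042,.055)),((97,539),(-.05,.05,.052)),((195,540),(-.05,.02,.052)),((203,182),(.054,.007,.038))]
F=np.array([p[1] for p in pts]);W=np.array([plane(f,px(p[0]),p[1][2]) for p in pts])
def T(v,F):c,s=np.cos(v[2]),np.sin(v[2]);return np.c_[v[0]+c*F[:,0]-s*F[:,1],v[1]+s*F[:,0]+c*F[:,1]]
v=least_squares(lambda v:(T(v,F[:6])-W[:6,:2]).ravel(),[.44,-.39,-.67]).x
print(v,np.degrees(v[2]));e=T(v,F)-W[:,:2];c,s=np.cos(v[2]),np.sin(v[2]);print((np.c_[c*e[:,0]+s*e[:,1],-s*e[:,0]+c*e[:,1]]*1e3).round(1))
inv=lambda p:np.array([c*(p[0]-v[0])+s*(p[1]-v[1]),-s*(p[0]-v[0])+c*(p[1]-v[1])])*1e3
q=np.array([inv(plane(f,px(p),.03)) for p in[(285,322),(470,368),(455,437),(273,393)]]);print(q.round(1),q.mean(0),cv2.minAreaRect(q.astype(np.float32)))
print('stop',[inv(plane(f,px(p),.028)).round(1) for p in[(290,225),(450,225)]])
d=pickle.load(open('f.pkl','rb'));o1,o2=d['scene'],d['side']
np.save('fx.npy',v)
E
```

```text
[ 0.44619001 -0.3895979  -0.6627462 ] -37.97255997276982
[[ 1.8 -1.5]
 [-0.5 -0.3]
 [-1.4  1.3]
 [-0.2  0.4]
 [-0.1 -0.1]
 [ 0.6  0.2]
 [ 0.8 -6.1]]
[[ 12.8  -8.8]
 [ -1.9 -66.3]
 [-23.6 -61.9]
 [ -8.9  -4.3]] [ -5.38950554 -35.31287832] ((-5.374454498291016, -35.36452102661133), (60.48590087890625, 22.167068481445312), 75.69976806640625)
stop [array([ 41.1, -11.2]), array([ 40.5, -59.5])]
```

Request:
jog_arm([
  [[-0.001, 0.005, 0.03], 0, 20],
  [[-0.001, 0.005, 0.06], 0, 20],
  [[-0.001, 0.005, 0.09], 0, 20],
  [[-0.001, 0.005, 0.12], 0, 20],
  [[-0.001, 0.005, 0.15], 0, 20],
  [[-0.001, 0.005, 0.15], 0, 20],
  [[-0.001, 0.005, 0.15], 0, 20],
  [[-0.001, 0.005, 0.15], 0, 20],
])

```text
t: 1.53
ee_pos: [0.3815, -0.3948, 0.0828]
ee_rot: [2.965, -1.035, 0.002]
force: [0.3, -0.5, -0.2]
opening: 0.0172
grip_force: 0.0
```

```bash
cat > st.py <<'E'
from bench import bot
import numpy as np
from scipy.spatial.transform import Rotation as R
v=np.load('fx.npy');o=bot.get_obs();c,s=np.cos(v[2]),np.sin(v[2]);p=o['ee_pos']
x,y=p[0]-v[0],p[1]-v[1];M=R.from_rotvec(o['ee_rot']).as_matrix();F=o['force']
print(o['t'],'fix mm',np.round([(c*x+s*y)*1e3,(-s*x+c*y)*1e3,p[2]*1e3],1),'toolyaw rel deg',np.degrees(np.arctan2(M[1,0],M[0,0])-v[2]).round(2),'F fix',np.round([c*F[0]+s*F[1],-s*F[0]+c*F[1],F[2]],1),'open',o['opening'],abs(o['joint_velocities']).max().round(3))
E
python3 st.py
```

```text
1.5333 fix mm [-47.8 -43.9  82.8] toolyaw rel deg -0.5 F fix [ 0.5 -0.2 -0.2] open 0.017194653275694485 0.041
```

Request:
jog_arm([
  [[0, -0.003, 0.02], -0.5, 20],
  [[0, -0.003, 0.04], -0.5, 20],
  [[0, -0.003, 0.055], -0.5, 20],
  [[0, -0.003, 0.064], -0.5, 20],
  [[0, -0.003, 0.064], -0.5, 20],
  [[0, -0.003, 0.064], -0.5, 20],
])

```text
t: 2.03
ee_pos: [0.3839, -0.3926, 0.019]
ee_rot: [2.97, -1.021, 0.003]
force: [0.0, -0.0, 0.6]
opening: 0.017
grip_force: 0.0
```

```bash
python3 st.py
```

```text
2.0333 fix mm [-47.3 -40.7  19. ] toolyaw rel deg 0.01 F fix [ 0.1 -0.   0.6] open 0.0169914654443968 0.016
```

Aligned. I'll push most of the way: the target TCP x is about 7, so 54 mm in total.

Request:
jog_arm([
  [[0.006, 0, 0], 0, 20],
  [[0.012, 0, 0], 0, 20],
  [[0.018, 0, 0], 0, 20],
  [[0.022, 0, 0], 0, 20],
  [[0.026, 0, 0], 0, 20],
  [[0.03, 0, 0], 0, 20],
  [[0.034, 0, 0], 0, 20],
  [[0.038, 0, 0], 0, 20],
])

```text
t: 2.7
ee_pos: [0.4134, -0.415, 0.0172]
ee_rot: [-2.971, 1.022, 0.001]
force: [-0.1, -0.1, 1.1]
opening: 0.0173
grip_force: 0.3
```

Request:
jog_arm([
  [[0.003, 0, 0], 0, 20],
  [[0.006, 0, 0], 0, 20],
  [[0.009, 0, 0], 0, 20],
  [[0.011, 0, 0], 0, 20],
  [[0.013, 0, 0], 0, 20],
  [[0.013, 0, 0], 0, 20],
])

```text
t: 3.2
ee_pos: [0.4237, -0.4233, 0.0173]
ee_rot: [2.971, -1.022, 0.001]
force: [0.3, -0.0, 0.0]
opening: 0.0173
grip_force: 0.0
```

```bash
python3 st.py
```

```text
3.2 fix mm [  3.  -40.3  17.3] toolyaw rel deg 0.01 F fix [0.3 0.2 0. ] open 0.01731198968215456 0.009
```

```bash
python3 - <<'E'
from bench import bot
import cv2,pickle,numpy as np
f=bot.grab_frame('side');g=bot.grab_frame('scene')
a=cv2.resize(f['frame'][170:255,250:350],(400,340),interpolation=cv2.INTER_CUBIC)
b=cv2.resize(g['frame'][178:263,227:327],(400,340),interpolation=cv2.INTER_CUBIC)
cv2.imwrite('pics/p1.png',np.hstack([a,b]))
E
```

```text
(no output)
```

View pics/p1.png

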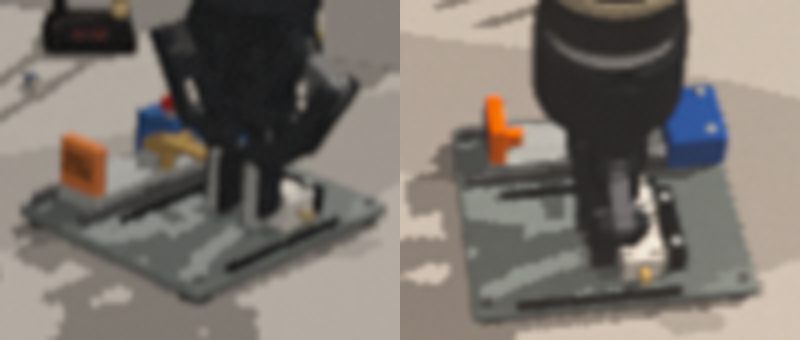

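The fingers are behind the block at about (265,195) in the left half. The block looks square and close to the stop at about (665,230) in the right half. I'll creep on until the force rises.

Request:
jog_arm([
  [[0.001, 0, 0], 0, 20],
  [[0.002, 0, 0], 0, 20],
  [[0.003, 0, 0], 0, 20],
  [[0.004, 0, 0], 0, 20],
  [[0.004, 0, 0], 0, 20],
])

```text
t: 3.72
ee_pos: [0.4261, -0.4251, 0.0173]
ee_rot: [-2.97, 1.022, 0.002]
force: [-1.5, 1.6, 0.4]
opening: 0.0168
grip_force: 1.1
```

```bash
python3 st.py
```

```text
3.7167 fix mm [  6.1 -40.3  17.3] toolyaw rel deg 0.01 F fix [-2.1  0.3  0.4] open 0.01681981146872123 0.003
```

Request:
jog_arm([
  [[0.001, 0, 0], 0, 20],
  [[0.002, 0, 0], 0, 20],
  [[0.003, 0, 0], 0, 20],
  [[0.003, 0, 0], 0, 20],
  [[0.003, 0, 0], 0, 20],
])

```text
t: 4.13
ee_pos: [0.4262, -0.4251, 0.0173]
ee_rot: [-2.969, 1.022, 0.011]
force: [-7.2, 5.3, 6.5]
opening: 0.0172
grip_force: 4.7
```

```bash
python3 st.py
```

```text
4.1333 fix mm [  6.1 -40.3  17.3] toolyaw rel deg -0.01 F fix [-9.  -0.3  6.5] open 0.017210056622952195 0.002
```

Request:
jog_arm([
  [[-0.008, 0, 0], 0, 20],
  [[-0.03, 0, 0], 0, 20],
  [[-0.05, 0, -0.02], 0, 0],
  [[-0.06, 0, -0.05], 0, 0],
  [[-0.085, 0, -0.08], 0, 0],
  [[-0.085, -0.03, -0.08], 0, 0],
  [[-0.085, -0.06, -0.08], 0, 0],
  [[-0.085, -0.075, -0.08], 0, 0],
])

```text
t: 4.8
ee_pos: [0.4101, -0.3148, 0.0989]
ee_rot: [2.971, -1.021, 0.008]
force: [-0.8, -0.4, -0.8]
opening: -0.0003
grip_force: 0.0
```

Request:
jog_arm([
  [[0, 0, 0], 0, 0],
  [[0, 0, 0], 0, 0],
  [[0, 0, 0], 0, 0],
])

```text
t: 5.05
ee_pos: [0.4081, -0.3164, 0.0973]
ee_rot: [2.97, -1.022, 0.001]
force: [0.6, 0.2, -0.8]
opening: -0.0003
grip_force: 0.0
```

```bash
python3 st.py;  python3 - <<'E'
from bench import bot
import cv2,pickle,numpy as np
from scipy.spatial.transform import Rotation as R
o=bot.get_obs();f=bot.grab_frame('wrist')
T=np.eye(4);T[:3,:3]=R.from_rotvec(o['ee_rot']).as_matrix();T[:3,3]=o['ee_pos']
f['view']=np.linalg.inv(T@f['hand_eye']);pickle.dump(f,open('w2.pkl','wb'))
cv2.imwrite('pics/w2.png',f['frame'])
E
```

```text
5.05 fix mm [-75.1  34.3  97.3] toolyaw rel deg 0.01 F fix [ 0.4  0.5 -0.8] open -0.00026590477909861057 0.013
```

View pics/w2.png

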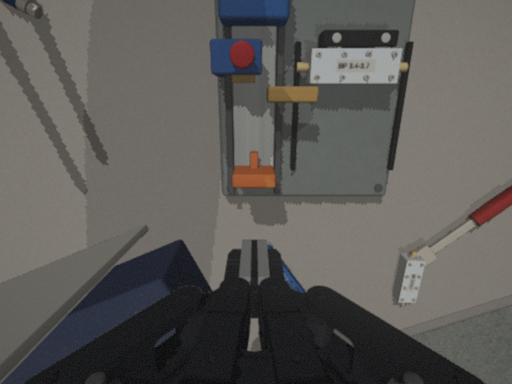

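The block is seated against the stop at (354,65), and the slide is still home with the orange plate at (254,177). The navy box corner at (182,242) is near the gripper, so I'll check its clearance.

```bash
python3 - <<'E'
from h import *
v=np.load('fx.npy');c,s=np.cos(v[2]),np.sin(v[2])
inv=lambda p:np.round([1e3*(c*(p[0]-v[0])+s*(p[1]-v[1])),1e3*(-s*(p[0]-v[0])+c*(p[1]-v[1])),1e3*p[2]],1)
d=pickle.load(open('f.pkl','rb'));w=pickle.load(open('w2.pkl','rb'))
print('box',[(lambda t:(inv(t[0]),t[1]))(two(w,(182,242),d['side'],p)) for p in((228,207),(226,208))])
print('box z planes',[inv(plane(w,(182,242),z)) for z in(.04,.06,.08)])
print('side z planes',[inv(plane(d['side'],(228,207),z)) for z in(.04,.06,.08)])
print('stick',[inv(plane(w,p,.009)) for p in((268,248),(303,290))])
print('plate top edge',[inv(plane(w,p,.052)) for p in((234,187),(275,187))])
px=lambda p:p
print('block',np.round([inv(plane(w,p,.03)) for p in((311,48),(401,48),(401,82),(311,82))],1))
E
```

```text
box [(array([-106.1,   98.1,   37.7]), np.float64(0.015755643496316554)), (array([-108.8,  100. ,   34.6]), np.float64(0.018432714074980358))]
box z planes [array([-98.7,  90.8,  40. ]), array([-88. ,  85.2,  60. ]), array([-77.3,  79.6,  80. ])]
side z planes [array([-108.1,  106.2,   40. ]), array([-137.1,   71.2,   60. ]), array([-166.1,   36.2,   80. ])]
stick [array([-121.5,   21.8,    9. ]), array([-167. ,  -12.5,    9. ])]
plate top edge [array([-50. ,  48.3,  52. ]), array([-50. ,  20.1,  52. ])]
block [[ 39.   -3.   30. ]
 [ 39.  -62.3  30. ]
 [ 18.2 -65.8  30. ]
 [ 18.2  -4.3  30. ]]
```

Request:
jog_arm([
  [[0, -0.001, 0.02], 0, 0],
  [[0, -0.001, 0.04], 0, 0],
  [[0, -0.001, 0.055], 0, 0],
  [[0, -0.001, 0.062], 0, 0],
  [[0, -0.001, 0.062], 0, 0],
  [[0.005, -0.001, 0.062], 0, 0],
  [[0.01, -0.001, 0.062], 0, 0],
  [[0.01, -0.001, 0.062], 0, 0],
])

```text
t: 5.77
ee_pos: [0.4184, -0.3232, 0.037]
ee_rot: [2.969, -1.022, 0.006]
force: [-0.2, 0.3, -0.1]
opening: -0.0002
grip_force: 0.0
```

Request:
jog_arm([
  [[0.004, 0, 0], 0, 0],
  [[0.008, 0, 0], 0, 0],
  [[0.012, 0, 0], 0, 0],
  [[0.016, 0, 0], 0, 0],
  [[0.02, 0, 0], 0, 0],
  [[0.024, 0, 0], 0, 0],
  [[0.024, 0, 0], 0, 0],
])

```text
t: 6.35
ee_pos: [0.4342, -0.3351, 0.0358]
ee_rot: [-2.97, 1.021, 0.007]
force: [-5.3, 3.3, 4.3]
opening: -0.0
grip_force: 3.1
```

```bash
python3 st.py
```

```text
6.35 fix mm [-43.   35.6  35.8] toolyaw rel deg 0.02 F fix [-6.2 -0.6  4.3] open -1.6156325592941967e-05 0.009
```

Request:
jog_arm([
  [[0.003, 0, 0], 0, 0],
  [[0.006, 0, 0], 0, 0],
  [[0.009, 0, 0], 0, 0],
  [[0.011, 0, 0], 0, 0],
  [[0.011, 0, 0], 0, 0],
  [[0.011, 0, 0], 0, 0],
])

```text
t: 6.85
ee_pos: [0.4422, -0.3413, 0.0358]
ee_rot: [-2.97, 1.021, 0.009]
force: [-6.4, 4.0, 5.8]
opening: -0.0001
grip_force: 3.8
```

```bash
python3 st.py
```

```text
6.85 fix mm [-32.9  35.6  35.8] toolyaw rel deg 0.01 F fix [-7.5 -0.7  5.8] open -8.421350409646031e-05 0.003
```

The slide is at about 28 mm and the force agrees with that. I'll back off smoothly and rise.

Request:
jog_arm([
  [[-0.005, 0, 0], 0, 0],
  [[-0.01, 0, 0], 0, 0],
  [[-0.016, 0, 0], 0, 0],
  [[-0.024, 0, 0], 0, 0],
  [[-0.034, 0, 0], 0, 0],
  [[-0.044, 0, -0.02], 0, 0],
  [[-0.044, 0, -0.05], 0, 0],
  [[-0.044, 0, -0.08], 0, 0],
])

```text
t: 7.52
ee_pos: [0.4084, -0.3145, 0.115]
ee_rot: [-2.97, 1.021, 0.003]
force: [0.7, -1.3, 1.0]
opening: -0.0001
grip_force: 0.0
```

Request:
jog_arm([
  [[0, 0, -0.02], 0, 0],
  [[0, 0, -0.02], 0, 0],
  [[0, 0, -0.02], 0, 0],
  [[0, 0, -0.02], 0, 0],
])

```text
t: 7.85
ee_pos: [0.4094, -0.3156, 0.1349]
ee_rot: [-2.971, 1.022, -0.0]
force: [0.5, 0.1, -0.6]
opening: 0.0003
grip_force: 0.0
```

```bash
python3 st.py;  python3 - <<'E'
from bench import bot
import pickle,numpy as np,cv2
from scipy.spatial.transform import Rotation as R
from h import *
o=bot.get_obs();f=bot.grab_frame('wrist')
T=np.eye(4);T[:3,:3]=R.from_rotvec(o['ee_rot']).as_matrix();T[:3,3]=o['ee_pos'];f['view']=np.linalg.inv(T@f['hand_eye'])
cv2.imwrite('pics/w3.png',f['frame'])
v=np.load('fx.npy');c,s=np.cos(v[2]),np.sin(v[2])
h=cv2.cvtColor(f['frame'],cv2.COLOR_BGR2HSV);m=cv2.inRange(h,(3,180,90),(14,255,255))
N,_,st,ce=cv2.connectedComponentsWithStats(m)
for i in range(1,N):
  if st[i,4]>60:
    p=plane(f,(ce[i][0],st[i,1]+st[i,3]-.5),.052);print(st[i],'x',c*(p[0]-v[0])+s*(p[1]-v[1]))
E
```

```text
7.85 fix mm [-74.5  35.7 134.9] toolyaw rel deg 0.02 F fix [ 0.3  0.4 -0.6] open 0.00033032458293697924 0.027
```

View pics/w3.png

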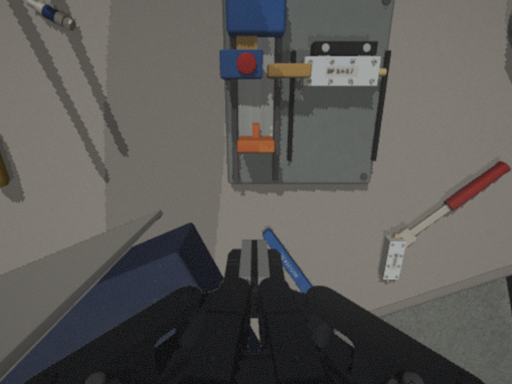

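The picture shows the slide held half-way, with the orange plate at (255,145) and the tongue over the seated block at (342,71). The tool is clear, so I'm handing in.

```bash
python3 -c "
from bench import bot
print(bot.finish_job())"
```

```text
the job is handed in; nothing more can be done
None
```

I handed the job in. In the last picture the filter block is seated against the back stop and the slide is resting half-way, which means the stop pin dropped; no judging result came back.

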